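# Press the bracket home under the welding jig's lip

### The job

Slide the loose steel bracket along the bench, flat and without lifting it, into the mouth of the welding jig, nose first, until its front edge is under the jig's lip. Push it in against the spring shoe until it is fully home, square against the fixed stops, and keep it pressed there ready for tacking: the spring pushes it out if you let go, so finish while still holding it home. Leave the hammer, the pipe offcut and the tin where they are.

Things in the scene. Friction and masses are not known exactly. Their poses are not given: they have to be found in the camera images.
- bracket: Loose steel bracket, 0.4 to 0.7 kg: flat plate 90 (x) x 80 (y) x 8 mm lying on the bench, with an upright lug welded across it: lug 8 mm thick along x, 50 mm wide along y, its middle at x = -25 mm, rising from z = 8 to z = 50 mm. Origin: centre of the plate's underside; +x to its nose, the edge farther from the lug, that goes into the jig; z up. Two dark bolt holes on the nose side.
- nose (a point): Point at the middle of the bracket's front (nose) edge, at bench level: x = +45 mm, y = 0, z = 0 in the bracket's frame.
- jig: Grey steel welding jig fixed to the bench, a bay open towards the robot; place and yaw vary. Origin: bench level, middle of the face of the two fixed stops either side of the spring shoe; +x = the way the bracket is pushed in, y across, z up. The bay's floor is the bench. Home: bracket's nose at x = 0 (bracket origin x = -45 mm, y = 0), axes parallel. Behind x = 30 mm a block 40 mm high.
- jig_mouth (a point): Middle of the jig's mouth at bench level, x = -80 mm in the jig's frame. Here the flared cheeks are about 120 mm apart inside and 140 mm over their outer corners; they narrow to 86 mm at x = -60 mm, and straight side guides (inner faces y = +/-43 mm) run from there to the stops. All 16 mm high. Axes as the jig's.
- jig_lip (a point): Middle of the front edge of the jig's lip, at its underside: x = -23 mm, z = 15 mm in the jig's frame. The lip is a 6 mm plate across the whole bay (top 21 mm above the bench), from here back over the stops; the bracket's plate passes under it. Axes as the jig's.
- shoe (a joint): Spring-loaded brass contact shoe of the jig, 30 mm wide, under the lip between the stops. Value in m: 0 = fully out, its face 10 mm in front of the stops; 0.010 = pushed in level with the stops, bracket home. It needs 4 N at first touch and 8 N at 0.010 (bench friction on the bracket adds about 2 to 5 N); at the stops the force rises sharply.
- hammer: Bystander: hammer with a wooden handle, 260 mm long, lying on the bench on the left. Origin: underside, near its middle. Leave it alone.
- pipe: Bystander: upright steel pipe offcut, 60 mm outer diameter, 70 mm high. Origin: centre of its underside. Leave it alone.
- tin: Bystander: closed plain metal tin, 72 mm diameter, 75 mm high. Origin: centre of its underside. Leave it alone.
Things that resemble listed ones, but are neither listed nor needed, are in the scene too. What is shaped like the bracket but green is not meant. Several things look just like the jig: the one meant starts farthest from the robot's base.

How it is judged:
On the way, in this order (a step that is already met when the one before it is completed fails the run):
1. the bracket's plate has entered the jig's mouth, flat on the bench and roughly in line (x of nose in the frame of jig above -0.073 m and y of bracket in the frame of jig between -0.02 and 0.02 m and angle between the x axis of bracket and the x axis of jig, either way round below 0.3 rad and height (world z) of bracket below 0.008 m), for 0.05 s.
2. the bracket is pressed home against the spring shoe (value of joint shoe above 0.008 m and contact force between bracket and jig above 3 N), for 0.3 s.
At the end, for the whole second after the job is handed in: Robot still holding (4 N or more between fingers and bracket); shoe in over 8 mm; nose under the lip within 2.5 mm of the stops; centred within 6 mm, square within 0.06 rad, tilt under 0.07 rad, under 5 mm off the bench, still (value of joint shoe above 0.008 m and x of nose in the frame of jig above -0.0025 m and y of bracket in the frame of jig between -0.006 and 0.006 m and angle between the x axis of bracket and the x axis of jig, either way round below 0.06 rad and height (world z) of bracket below 0.005 m and angle between bracket's own z axis and vertical below 0.07 rad and linear speed of bracket below 0.01 m/s and contact force between the fingers and bracket above 4 N); the arm keeps its last pose, push and grip.
It fails at once if the bracket is lifted off the bench (more than 20 mm) or tipped over (height (world z) of bracket above 0.02 m or angle between bracket's own z axis and vertical above 0.4 rad).
It fails at once if the hammer, the pipe offcut or the tin is moved more than 30 mm (distance of any of hammer, pipe, tin from where it was at the start of the episode above 0.03 m).
It also fails if it takes over 48 s, if anything falls off the work surface, if the arm or the gripper's body presses on something with over 40 N, if the wrist force passes 120 N, or if a joint passes its speed limit or range.

### The arm

A 7-joint arm with a two-finger parallel gripper is mounted at the origin on the work surface. World frame = base frame: x ahead of the robot, y to its left, z up, the work surface at z = 0. Lengths are in m, angles in rad, forces in N, time in s.
With the tool pointing down it reaches from about 0.35 to 0.9 m from the base axis. Payload 8.1 kg.
Tool frame: the origin (TCP) lies on the centre line of the jaws, within the pads' length; the fingertips stand 14 mm ahead of it and the grasp point (between the pads) lies 5 mm behind it; z points along the fingers, y is the direction in which the jaws open and shut (so a half turn about z gives the same grasp; the last joint's range is limited). The gripper opens to 92 mm and grips with 3 to 60 N. Pads are 19 mm wide; open, the fingers measure 130 mm over their backs; the gripper's body (75 mm by 190 mm) begins 47 mm behind the grasp point.
Start: joints at [1.161, 0.434, 0.025, 1.573, -0.012, 1.134, -0.075], TCP at [0.189, -0.596, 0.241] pointing down, gripper open.
Joint ranges: [-2.62, 2.62], [-0.44, 2.09], [-1.27, 1.32], [0.08, 2.57], [-1.32, 4.46], [0.12, 2], [-2.74, 2.74]. Speed limits (rad/s): [2.22, 2.22, 3.01, 3.01, 3.14, 3.14, 3.14].

### API

Orientations are given as a rotation vector (axis times angle).
In Python, from cell import arm, optics gives the robot as it stands.
- The arm moves only by the shell command python3 -m creep 'ROWS' [FORCE]. ROWS is JSON, a list of rows, each an object with "translation": the shift along the tool's x, y, z in m, a list of three; "rot": the turn, a rotation vector about the tool's x, y, z in degrees, a list of three; "jaw": the finger opening in m, from 0 to 0.0918. In form: [{"translation": [x, y, z], "rot": [wx, wy, wz], "jaw": jaw}, ...]. A call has 1 to 12 rows; each row shifts and turns the commanded pose from where the row before left it, along the tool's axes as they then stand; what a row does not reach is not made up. A row lasts 1/12 s, in which the tool goes at most 41.7 mm and 7.16 degrees, less where a joint would pass 70% of its speed; a pose out of reach is approached as far as the arm can. A call is refused whole if a number of a shift passes 0.0417 or a number of a turn 7.16, either way. A call with a gripper value outside its range is refused whole. The fingers move at their own pace and stop on an object; FORCE is the grip in N (left out, the last holds). Time passes only in rows, so rows that do not move let the fingers close. It gives the time, the measured TCP pose, the force and the opening at its end, in the units of the state.
- arm.observe(): the state, without advancing time (a new reading comes with each control period).
- optics.get_image(name): name is "scene" or "top" or "wrist"; returns the picture (480x640x3 uint8, red, green, blue); there is no depth.
- optics.camera_info(name): a dict with "fx", "fy", "cx", "cy" (pixels), "R" (3x3) and "t" (3): a world point X has camera coordinates R X + t. Camera axes: x right, y down, z forward; pixel columns grow to the right and rows downward; lengths in m; the calibration is good to about 2 mm. A picture is of the moment at which its call begins: read the wrist's pose just before it. camera_info takes no time and is no camera call; for the wrist camera it gives the pose at the moment of the call.
- arm.sign_off(): hands the job in, once; it reports no verdict.
Trained networks look in the newest picture that a camera, given by its name, has taken for a name from the list of things; names that differ only in an ending like _2 or _b are one class to them, and where a whole thing is asked for, a point or a joint stands for the part that bears it (a point fixed in the world has none). Each returns a list of dicts, best first, with "score" (0 to 1); they miss things now and then, are a little off and sometimes report something else, mostly with a low value. They report only what shows in the picture. A call takes as long as a camera call. They do not tell look-alikes from the thing itself.
- optics.boxes_of(camera, thing): "location" ([column, row] in pixels, amid what is visible of it).
- optics.pinpoint(camera, thing): "location" ([column, row] in pixels: a listed point, or the origin of a listed thing).
The state is a dict: "clock": time; "joints": joint angles; "dq": joint speeds; "joint_efforts": joint torques, N m; "position": TCP position; "ee_rot": TCP orientation; "force": force on the tool from outside, world axes, zero at the start; "ft_torque": the same for the moment, N m; "width": opening from 0.0 (shut) to 1.0 (fully open).
Only numpy, scipy, OpenCV 4.12 (cv2) and the standard library are available. Lean on these libraries where they do the work, as an engineer would, in place of code of your own. Each camera call takes 0.05 s, during which the arm holds its last target.

## Working session

There is one attempt and no reset: what is moved stays moved. The work goes in short steps, Python scripts to look and compute and a shell command to move; the robot and the scene stay as the last step left them, time stands still between calls to the robot, and variables do not carry over. Pictures are saved under pics/ and viewed, and the job is handed in when it is done.

```bash
ls; mkdir -p pics; python3 - <<'E'
from cell import arm, optics
import cv2
for n in ["scene","top"]:
    im=optics.get_image(n); cv2.imwrite(f"pics/{n}0.png",im[:,:,::-1])
    for th in ["bracket","jig","nose","jig_mouth","jig_lip","hammer","pipe","tin"]:
        print(n,th,[([round(v) for v in d["location"]],round(d["score"],2)) for d in optics.pinpoint(n,th)])
s=arm.observe();print(s)
E
```

```text
pics
scene bracket [([326, 174], 0.86), ([303, 215], 0.67)]
scene jig [([403, 269], 0.9), ([271, 317], 0.72)]
scene nose [([295, 224], 0.64), ([313, 170], 0.63)]
scene jig_mouth [([424, 254], 0.78)]
scene jig_lip [([409, 263], 0.89), ([303, 215], 0.75)]
scene hammer [([393, 372], 0.69)]
scene pipe [([202, 211], 0.86)]
scene tin [([227, 189], 0.75)]
top bracket [([444, 355], 0.92), ([399, 274], 0.79)]
top jig [([253, 322], 0.91), ([300, 171], 0.58)]
top nose [([395, 262], 0.86), ([459, 342], 0.7)]
top jig_mouth []
top jig_lip [([302, 179], 0.66), ([251, 334], 0.57)]
top hammer [([168, 220], 0.65)]
top pipe [([487, 181], 0.81)]
top tin [([506, 226], 0.77)]
{'clock': 0.9, 'joints': array([ 1.16140845,  0.43448919,  0.02501893,  1.57321516, -0.0116035 ,
        1.13399757, -0.0751479 ]), 'dq': array([-5.41427838e-04,  8.44437681e-04, -5.79121419e-04, -4.79262945e-06,
       -6.27976657e-04, -1.04550170e-03, -8.55295828e-04]), 'joint_efforts': array([ 2.35573432e-03, -6.67652535e+01,  9.84153226e-01, -3.14813554e+01,
       -6.06939336e-02,  3.24327056e-02,  3.27073519e-05]), 'position': array([ 0.18871539, -0.59583505,  0.2407429 ]), 'ee_rot': array([ 3.10470260e+00,  4.79772388e-01, -1.24727025e-05]), 'force': array([0.03925163, 0.75669064, 1.01272794]), 'ft_torque': array([-0.02941153,  0.03287558, -0.00795298]), 'width': 0.9988286143830468}
```

View pics/scene0.png

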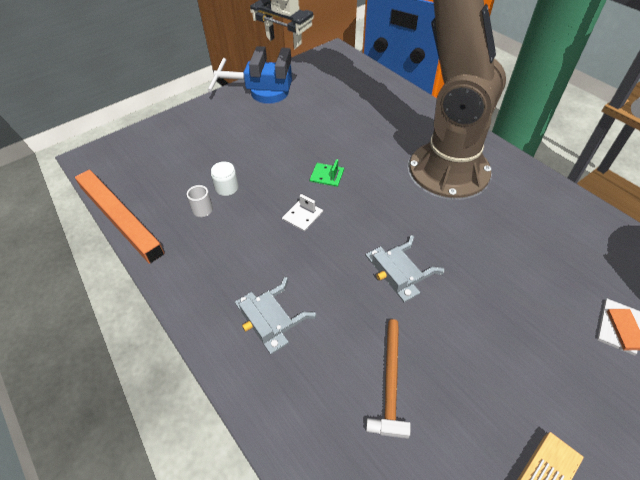

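View pics/top0.png

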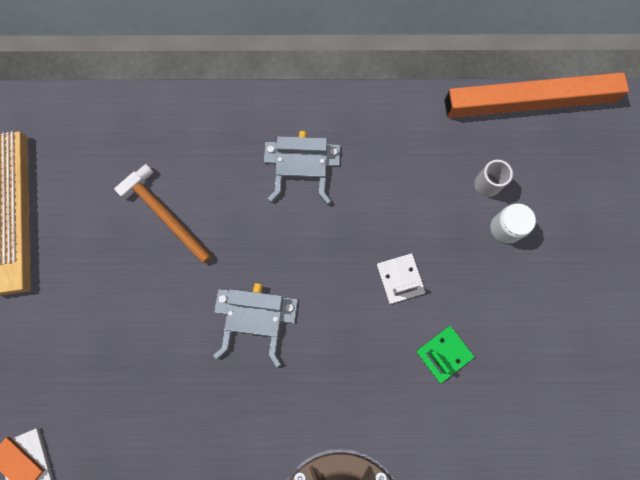

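The top view shows two bracket-shaped parts: the grey one at (400,278) and a green decoy at (445,355). It also shows two jigs, the far one at (302,165), which I choose, and the near one at (255,315). The base is at about (340,480). I'll check both choices in close crops.

```bash
python3 - <<'E'
import cv2,numpy as np
from cell import optics
im=cv2.imread("pics/top0.png")
a=cv2.resize(im[245:315,360:440],None,fx=7,fy=7,interpolation=cv2.INTER_CUBIC)[:490]
b=cv2.resize(im[125:210,255:350],None,fx=6,fy=6,interpolation=cv2.INTER_CUBIC)
cv2.imwrite("pics/cb.png",a);cv2.imwrite("pics/cj.png",b)
c=optics.camera_info("top");print(c)
E
```

```text
{'fx': 474.95752663759055, 'fy': 474.95752663759055, 'cx': 326.73791051331045, 'cy': 247.616422727198, 'R': array([[-0.00173462, -0.99999527, -0.00254002],
       [-0.97734256,  0.00223293, -0.2116519 ],
       [ 0.21165657,  0.00211533, -0.97734181]]), 't': array([0.02746528, 0.52793303, 0.92016181])}
```

View pics/cb.png

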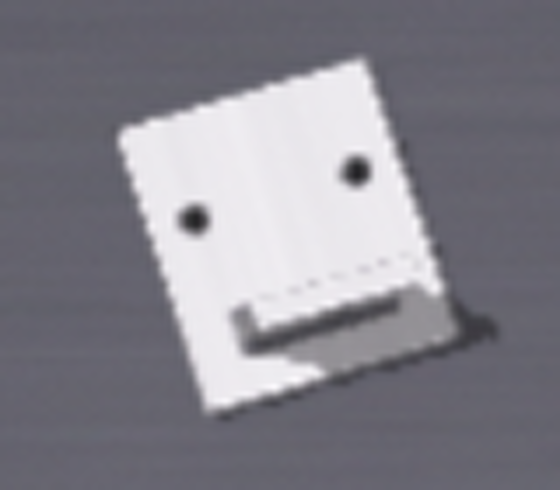

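View pics/cj.png

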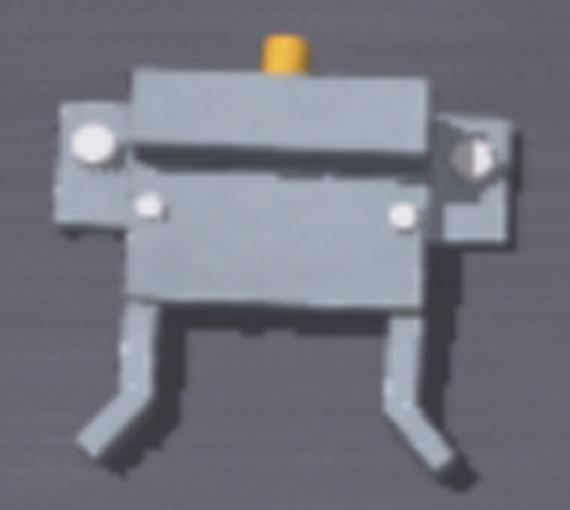

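```bash
cat > h.py <<'E'
import numpy as np
from cell import optics
def ray(cam,px,z,c=None):
    c=c or optics.camera_info(cam)
    R=np.array(c["R"]);t=np.array(c["t"])
    d=R.T@np.array([(px[0]-c["cx"])/c["fx"],(px[1]-c["cy"])/c["fy"],1]);o=-R.T@t
    return o+d*(z-o[2])/d[2]
E
python3 - <<'E'
from h import *
np.set_printoptions(precision=4,suppress=True)
f=lambda p,k,o:[o[0]+(p[0]+.5)/k-.5,o[1]+(p[1]+.5)/k-.5]
P=[ray("top",f(p,7,(360,245)),.008)[:2] for p in [(118,130),(365,58),(463,335),(208,412)]]
P=np.array(P);print("bracket",P,"c",P.mean(0))
print([np.linalg.norm(P[i]-P[(i+1)%4]) for i in range(4)])
ax=(P[0]+P[1]-P[2]-P[3]);print("yaw",np.degrees(np.arctan2(ax[1],ax[0])), "side yaw",np.degrees(np.arctan2(*(P[0]-P[1])[::-1]))-90)
for nm,pts,z in [("lipfront",[(128,298),(422,306)],.021),("blockfront",[(133,145),(428,155)],.040),("blockback",[(135,70),(428,80)],.040),
  ("guide innner at kink",[(155,395),(385,402)],.016),("cheek outer tip",[(77,438),(457,465)],.016),("guide outer",[(124,330),(421,330)],.016),("guide inner",[(155,330),(388,330)],.016)]:
    q=np.array([ray("top",f(p,6,(255,125)),z)[:2] for p in pts]);d=q[0]-q[1]
    print(nm,q.ravel(),"mid",q.mean(0),"w",np.linalg.norm(d),"yaw",np.degrees(np.arctan2(d[1],d[0]))-90)
for th,px,z in [("pipe",(487,181),0),("tin",(506,226),0),("hammer",(168,220),0),("green",(444,355),0),("nearjig",(253,322),0)]: print(th,ray("top",px,z))
E
```

```text
bracket [[ 0.5042 -0.08  ]
 [ 0.5265 -0.1566]
 [ 0.441  -0.1828]
 [ 0.4179 -0.105 ]] c [ 0.4724 -0.1311]
[np.float64(0.07974793170948359), np.float64(0.08948509768817181), np.float64(0.08111821905202075), np.float64(0.0898346084693223)]
yaw 16.608732248046667 side yaw 16.275698265626275
lipfront [0.7016 0.1384 0.6982 0.0302] mid [0.6999 0.0843] w 0.10821623368570779 yaw -1.8036113698740053
blockfront [0.7535 0.1356 0.7493 0.0279] mid [0.7514 0.0817] w 0.10782321296660459 yaw -2.2418932468640804
blockback [0.783  0.1355 0.7788 0.0278] mid [0.7809 0.0816] w 0.10773742819943964 yaw -2.273019166742799
guide innner at kink [0.6659 0.1283 0.6629 0.0438] mid [0.6644 0.0861] w 0.08445882353743281 yaw -1.9793623920950267
cheek outer tip [0.6494 0.1565 0.6387 0.0175] mid [0.6441 0.087 ] w 0.13935652504197996 yaw -4.3921088816207
guide outer [0.6911 0.1402 0.6908 0.0306] mid [0.6909 0.0854] w 0.10954624696211179 yaw -0.15342561412316513
guide inner [0.691  0.1287 0.6908 0.0428] mid [0.6909 0.0858] w 0.08594048283910409 yaw -0.15342561412317934
pipe [ 0.6924 -0.3334  0.    ]
tin [ 0.5879 -0.3675  0.    ]
hammer [0.6034 0.3769 0.    ]
green [ 0.3117 -0.2164  0.    ]
nearjig [0.3802 0.1822 0.    ]
```

Both picks hold. The bracket measures 80 x 90 mm. The far jig's origin is near (0.722, 0.083) with a yaw of about -2.2°. I'll grip the lug across its 8 mm thickness, with the jaw axis along bracket x, so the push goes straight through the fingers. First I move above the lug at about (0.448, -0.138).

```bash
python3 -m creep '[{"translation":[0.0214,-0.0199,0],"rot":[0,0,0],"jaw":0.06},{"translation":[0.0214,-0.0199,0],"rot":[0,0,0],"jaw":0.06},{"translation":[0.0214,-0.0199,0],"rot":[0,0,0],"jaw":0.06},{"translation":[0.0214,-0.0199,0],"rot":[0,0,0],"jaw":0.06},{"translation":[0.0214,-0.0199,0],"rot":[0,0,0],"jaw":0.06},{"translation":[0.0214,-0.0199,0],"rot":[0,0,0],"jaw":0.06},{"translation":[0.0214,-0.0199,0],"rot":[0,0,0],"jaw":0.06},{"translation":[0.0214,-0.0199,0],"rot":[0,0,0],"jaw":0.06},{"translation":[0.0214,-0.0199,0],"rot":[0,0,0],"jaw":0.06},{"translation":[0.0214,-0.0199,0],"rot":[0,0,0],"jaw":0.06},{"translation":[0.0214,-0.0199,0],"rot":[0,0,0],"jaw":0.06},{"translation":[0.0214,-0.0199,0],"rot":[0,0,0],"jaw":0.06}]' 30
python3 -m creep '[{"translation":[0.0214,-0.0199,0],"rot":[0,0,0],"jaw":0.06},{"translation":[0.0214,-0.0199,0],"rot":[0,0,0],"jaw":0.06},{"translation":[0.0214,-0.0199,0],"rot":[0,0,0],"jaw":0.06},{"translation":[0.0214,-0.0199,0],"rot":[0,0,0],"jaw":0.06},{"translation":[0.0214,-0.0199,0],"rot":[0,0,0],"jaw":0.06},{"translation":[0.0214,-0.0199,0],"rot":[0,0,0],"jaw":0.06},{"translation":[0,0,0],"rot":[0,0,-7],"jaw":0.06},{"translation":[0,0,0],"rot":[0,0,-7],"jaw":0.06},{"translation":[0,0,0],"rot":[0,0,-7],"jaw":0.06},{"translation":[0,0,0],"rot":[0,0,-7],"jaw":0.06},{"translation":[0,0,0],"rot":[0,0,-7],"jaw":0.06},{"translation":[0,0,0],"rot":[0,0,-7],"jaw":0.06}]'
```

```text
clock: 1.9
position: [0.362, -0.2894, 0.241]
ee_rot: [3.104, 0.48, 0.001]
force: [0.7, -1.2, -0.2]
width: 0.654
clock: 2.9
position: [0.4479, -0.138, 0.2408]
ee_rot: [2.722, 1.569, 0.0]
force: [0.7, -0.5, 0.7]
width: 0.655
```

```bash
python3 -m creep '[{"translation":[0,0,0.015],"rot":[0,0,-7],"jaw":0.06},{"translation":[0,0,0.015],"rot":[0,0,-7],"jaw":0.06},{"translation":[0,0,0.015],"rot":[0,0,-7],"jaw":0.06},{"translation":[0,0,0.015],"rot":[0,0,-7],"jaw":0.06},{"translation":[0,0,0.015],"rot":[0,0,-7],"jaw":0.06},{"translation":[0,0,0.01],"rot":[0,0,-7],"jaw":0.06},{"translation":[0,0,0],"rot":[0,0,-4.5],"jaw":0.06},{"translation":[0,0,0],"rot":[0,0,0],"jaw":0.06}]'
cat >> h.py <<'E'
def pose(s):
    from scipy.spatial.transform import Rotation as Ro
    R=Ro.from_rotvec(s["ee_rot"]).as_matrix()
    return s["position"],R,np.degrees(np.arctan2(R[1,1],R[0,1]))
E
python3 - <<'E'
from h import *
from cell import arm
import cv2
im=optics.get_image("wrist");cv2.imwrite("pics/w1.png",im[:,:,::-1])
for th in ["bracket","nose"]: print(th,[(d["location"],ray("wrist",d["location"],0),d["score"]) for d in optics.pinpoint("wrist",th)])
p,R,y=pose(arm.observe());print(p,y,R[:,2])
c=optics.camera_info("wrist");print(c)
E
```

```text
clock: 3.57
position: [0.4474, -0.1381, 0.1551]
ee_rot: [-1.884, -2.513, 0.001]
force: [-0.1, -0.3, -0.1]
width: 0.658
bracket [([154.1, 265.1], array([ 0.31537996, -0.214965  ,  0.        ]), 0.96), ([349.0, 227.7], array([ 0.47479344, -0.13307772,  0.        ]), 0.81)]
nose [([176.7, 307.6], array([ 0.3419652 , -0.25236358,  0.        ]), 0.72), ([398.6, 227.0], array([ 0.51667044, -0.12066315,  0.        ]), 0.59)]
[ 0.44814231 -0.13815714  0.15609365] 15.887962486729279 [ 7.95246189e-04 -2.04065617e-04 -9.99999663e-01]
{'fx': 355.42517286633694, 'fy': 355.42517286633694, 'cx': 319.2784862412508, 'cy': 237.89186805488498, 'R': array([[ 0.96178988,  0.27377884,  0.00231907],
       [ 0.26034678, -0.91715865,  0.30172762],
       [ 0.08473359, -0.28959481, -0.95339135]]), 't': array([-0.39428593, -0.25473874,  0.2331755 ])}
```

View pics/w1.png

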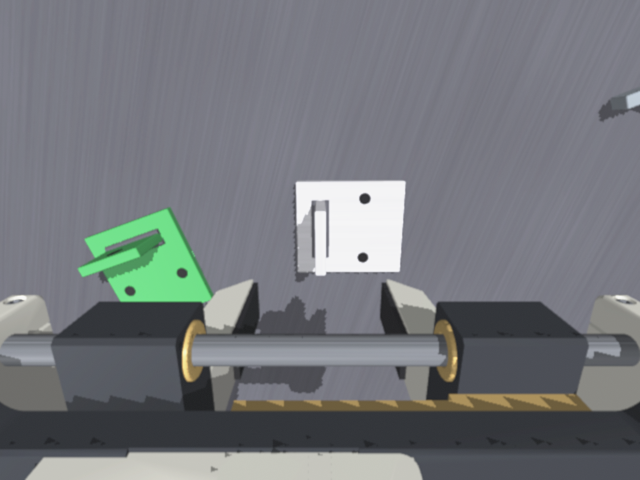

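The wrist view shows the grey bracket at (350,227) with its lug at (320,237) and the green decoy to the left at (150,260). I'll check the bracket's corners from this view.

```bash
python3 - <<'E'
from h import *
P=np.array([ray("wrist",p,.008)[:2] for p in [(296,181),(405,181),(401.5,272),(297.5,272)]]);print(P,P.mean(0))
print([np.linalg.norm(P[i]-P[(i+1)%4]) for i in range(4)])
a=P[1]+P[2]-P[0]-P[3];print(np.degrees(np.arctan2(a[1],a[0])))
b=P[0]+P[1]-P[2]-P[3];print(np.degrees(np.arctan2(b[1],b[0]))-90)
print("lug",P.mean(0)-.025*a/np.linalg.norm(a))
E
```

```text
[[ 0.41997184 -0.10501945]
 [ 0.50602264 -0.08055672]
 [ 0.53080876 -0.15751792]
 [ 0.44182614 -0.18275245]] [ 0.47465735 -0.13146164]
[np.float64(0.08946041632032843), np.float64(0.0808540488593856), np.float64(0.09249155421827063), np.float64(0.08074670480431438)]
15.850841913318781
16.77809670810582
lug [ 0.45060795 -0.13828998]
```

```bash
python3 -m creep '[{"translation":[0,0.001,0.016],"rot":[0,0,-0.5],"jaw":0.06},{"translation":[0,0,0.016],"rot":[0,0,0],"jaw":0.06},{"translation":[0,0,0.016],"rot":[0,0,0],"jaw":0.06},{"translation":[0,0,0.016],"rot":[0,0,0],"jaw":0.06},{"translation":[0,0,0.016],"rot":[0,0,0],"jaw":0.06},{"translation":[0,0,0.016],"rot":[0,0,0],"jaw":0.06},{"translation":[0,0,0.016],"rot":[0,0,0],"jaw":0.06},{"translation":[0,0,0.014],"rot":[0,0,0],"jaw":0.06},{"translation":[0,0,0],"rot":[0,0,0],"jaw":0.06},{"translation":[0,0,0],"rot":[0,0,0],"jaw":0.06}]'
python3 - <<'E'
from h import *
from cell import arm
import cv2
im=optics.get_image("scene");cv2.imwrite("pics/s1.png",cv2.resize(im[130:280,220:420,::-1],None,fx=4,fy=4))
p,R,y=pose(arm.observe());print(p,y,R[:,2])
E
```

```text
clock: 4.55
position: [0.4487, -0.1377, 0.0298]
ee_rot: [-1.879, -2.517, 0.001]
force: [0.4, 0.3, 0.3]
width: 0.651
[ 0.44920891 -0.13776723  0.03035565] 16.51706509571545 [ 5.04576473e-04 -3.07720514e-04 -9.99999825e-01]
```

View pics/s1.png

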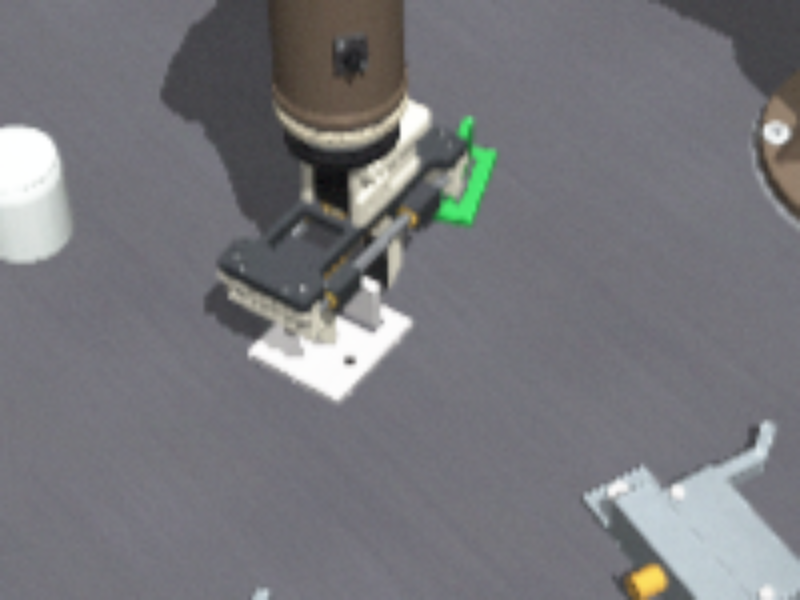

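The fingers straddle the lug, clear of the plate and the green decoy. Closing now.

```bash
python3 -m creep '[{"translation":[0,0,0],"rot":[0,0,0],"jaw":0},{"translation":[0,0,0],"rot":[0,0,0],"jaw":0},{"translation":[0,0,0],"rot":[0,0,0],"jaw":0},{"translation":[0,0,0],"rot":[0,0,0],"jaw":0},{"translation":[0,0,0],"rot":[0,0,0],"jaw":0},{"translation":[0,0,0],"rot":[0,0,0],"jaw":0},{"translation":[0,0,0],"rot":[0,0,0],"jaw":0},{"translation":[0,0,0],"rot":[0,0,0],"jaw":0}]' 40
python3 - <<'E'
from h import *
from cell import arm
import cv2
s=arm.observe();p,R,y=pose(s);print(p,y,s["width"]*.0918,s["force"])
im=optics.get_image("wrist");cv2.imwrite("pics/w2.png",im[:,:,::-1])
E
```

```text
clock: 5.27
position: [0.4488, -0.1378, 0.0297]
ee_rot: [1.878, 2.518, -0.0]
force: [1.0, -0.9, 0.2]
width: 0.116
[ 0.44877407 -0.13777919  0.02973024] 16.57346052246317 0.010615350732780589 [ 0.98244537 -0.90339203  0.21608396]
```

View pics/w2.png

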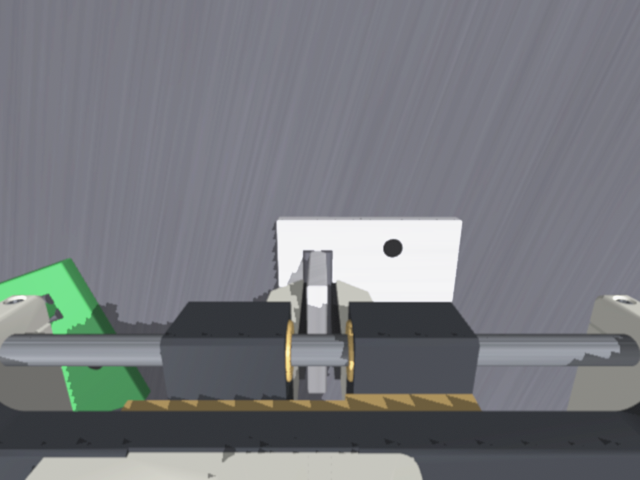

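```bash
python3 -m creep '[{"translation":[0.005,0.0045,0],"rot":[0,0,0],"jaw":0},{"translation":[0.01,0.0085,0],"rot":[0,0,0],"jaw":0},{"translation":[0.015,0.013,0],"rot":[0,0,0],"jaw":0},{"translation":[0.015,0.013,0],"rot":[0,0,0],"jaw":0},{"translation":[0.015,0.013,0],"rot":[0,0,0],"jaw":0},{"translation":[0.015,0.013,0],"rot":[0,0,0],"jaw":0}]'
python3 - <<'E'
from h import *
from cell import arm
s=arm.observe();p,R,y=pose(s);print(p,y,s["width"]*.0918,s["force"])
E
```

```text
clock: 5.82
position: [0.4894, -0.0478, 0.0297]
ee_rot: [1.88, 2.517, -0.003]
force: [-1.8, -5.4, 3.7]
width: 0.088
[ 0.48943702 -0.04784774  0.02969926] 16.47785179847283 0.00809499556638069 [-1.75907392 -5.37124785  3.67060579]
```

```bash
python3 -m creep '[{"translation":[0.0142,0.0124,0],"rot":[0,0,0],"jaw":0},{"translation":[0.0142,0.0124,0],"rot":[0,0,0],"jaw":0},{"translation":[0.0142,0.0124,0],"rot":[0,0,0],"jaw":0},{"translation":[0.0142,0.0124,0],"rot":[0,0,0],"jaw":0},{"translation":[0.0142,0.0124,0],"rot":[0,0,0],"jaw":0},{"translation":[0.0142,0.0124,0],"rot":[0,0,0],"jaw":0},{"translation":[0.0142,0.0124,0],"rot":[0,0,0],"jaw":0},{"translation":[0.0142,0.0124,0],"rot":[0,0,0],"jaw":0}]'
python3 -m creep '[{"translation":[0,0,0],"rot":[0,0,2],"jaw":0},{"translation":[0,0,0],"rot":[0,0,3.7],"jaw":0},{"translation":[0,0,0],"rot":[0,0,4],"jaw":0},{"translation":[0,0,0],"rot":[0,0,4],"jaw":0},{"translation":[0,0,0],"rot":[0,0,3],"jaw":0},{"translation":[0,0,0],"rot":[0,0,2],"jaw":0},{"translation":[0,0,0],"rot":[0,0,0],"jaw":0},{"translation":[0,0,0],"rot":[0,0,0],"jaw":0}]'
python3 - <<'E'
from h import *
from cell import arm
import cv2
s=arm.observe();p,R,y=pose(s);print(p,y,s["width"]*.0918,s["force"])
im=optics.get_image("wrist");cv2.imwrite("pics/w3.png",im[:,:,::-1])
im=optics.get_image("top");cv2.imwrite("pics/t3.png",cv2.resize(im[120:270,220:380,::-1],None,fx=4,fy=4,interpolation=cv2.INTER_CUBIC))
E
```

```text
clock: 6.48
position: [0.5522, 0.0885, 0.0297]
ee_rot: [1.88, 2.516, -0.005]
force: [-3.3, -7.3, 6.8]
width: 0.082
clock: 7.15
position: [0.5525, 0.0903, 0.0297]
ee_rot: [2.261, 2.181, 0.001]
force: [0.6, 1.6, -0.5]
width: 0.086
[0.55250795 0.09032623 0.02974118] -2.041684108385203 0.007922685982948253 [ 0.56780096  1.60243961 -0.46291689]
```

View pics/w3.png

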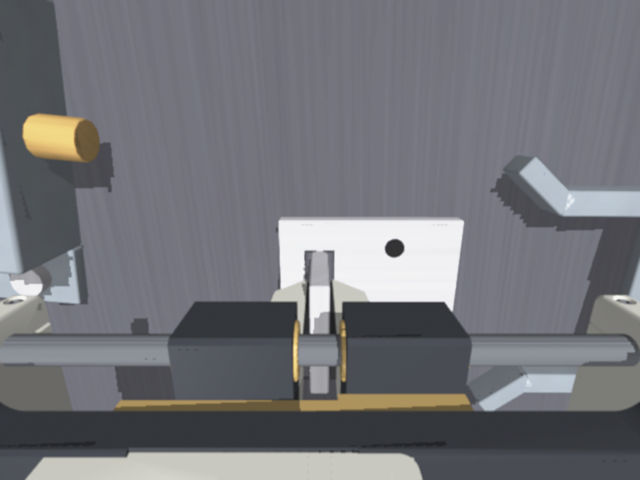

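View pics/t3.png

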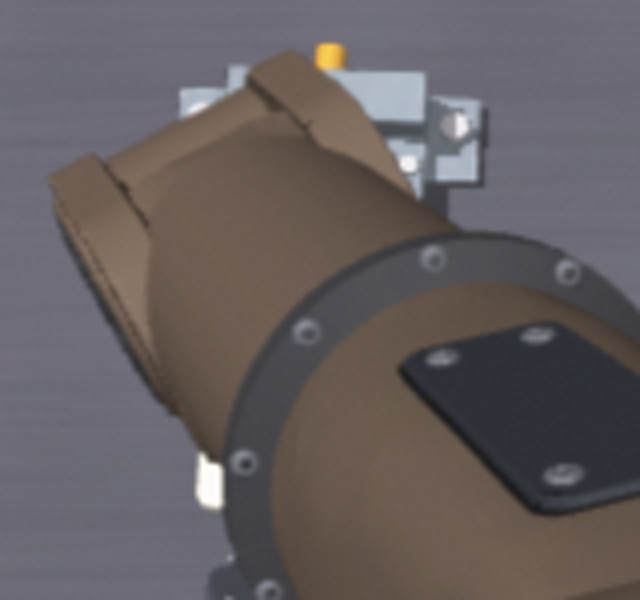

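The wrist view shows the bracket square in the jaws, with its left plate edge at row 218. The jig's left cheek and guide are at upper right (510-640, 155-216). I'll measure the lateral offset.

```bash
python3 - <<'E'
import cv2
im=cv2.imread("pics/w3.png")
cv2.imwrite("pics/w3a.png",cv2.resize(im[140:240,480:640],None,fx=5,fy=5,interpolation=cv2.INTER_CUBIC))
cv2.imwrite("pics/w3b.png",cv2.resize(im[200:310,260:480],None,fx=3.6,fy=3.6,interpolation=cv2.INTER_CUBIC))
E
```

```text
(no output)
```

View pics/w3a.png

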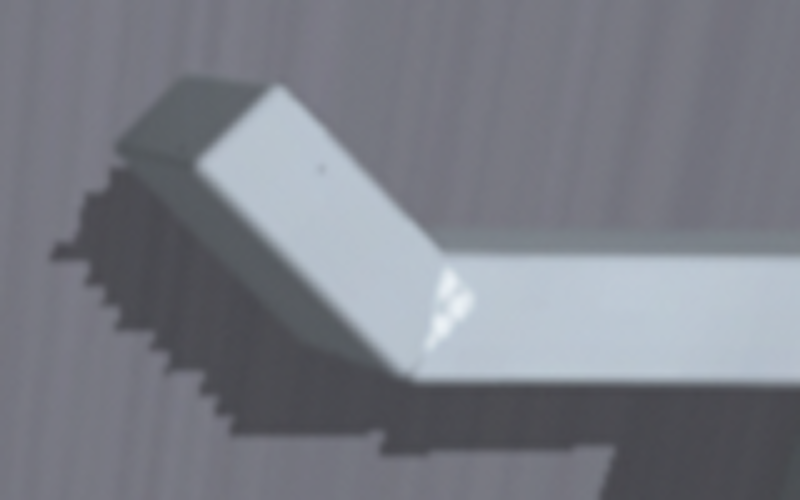

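View pics/w3b.png

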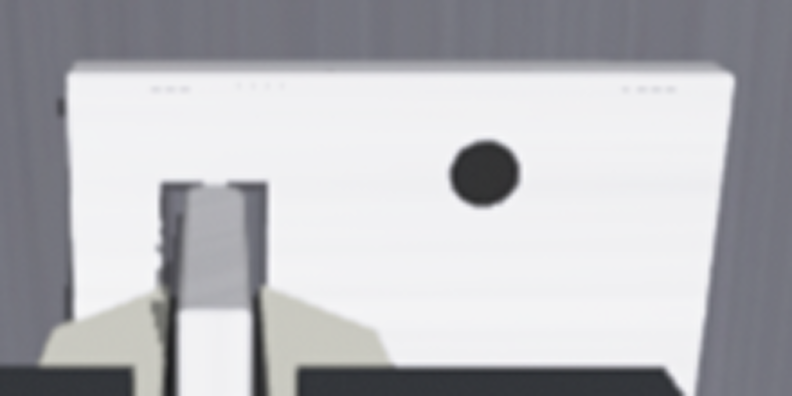

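```bash
python3 - <<'E'
from h import *
w=lambda p,z:ray("wrist",p,z)[:2]
ga,gb=w((562,215.8),.016),w((639,216.4),.016)
pa,pb=w((278.5,219.8),.008),w((463.5,220.6),.008)
print(ga,gb,pa,pb)
for a,b in((ga,gb),(pa,pb)): print(np.degrees(np.arctan2(*(b-a)[::-1])))
def test(yaw):
    y=np.radians(yaw);n=np.array([-np.sin(y),np.cos(y)]);x=np.array([np.cos(y),np.sin(y)])
    print(yaw,"gap y guide-plate:",(np.array([ga,gb])@n).mean()-(np.array([pa,pb])@n).mean(),"nose to kink",(ga-pb)@x, "width pl",np.linalg.norm(pb-pa))
test(-2.2);test(-2)
E
```

```text
[0.66531795 0.13016693] [0.70062169 0.12861139] [0.53469804 0.13091163] [0.62377311 0.12729938]
-2.522911561184087
-2.322238428172385
-2.2 gap y guide-plate: 0.004265582890435271 nose to kink 0.04140413726256392 width pl 0.08914828450208362
-2 gap y guide-plate: 0.00390376172580037 nose to kink 0.04141945422637417 width pl 0.08914828450208362
```

Bracket and guides are parallel to within 0.2° and the lateral offset is about 1 mm. Sliding in 84 mm with a small correction, stopping before the shoe.

```bash
python3 -m creep '[{"translation":[0.001,0.004,0],"rot":[0,0,0.2],"jaw":0},{"translation":[0,0.008,0],"rot":[0,0,0],"jaw":0},{"translation":[0,0.008,0],"rot":[0,0,0],"jaw":0},{"translation":[0,0.008,0],"rot":[0,0,0],"jaw":0},{"translation":[0,0.008,0],"rot":[0,0,0],"jaw":0},{"translation":[0,0.008,0],"rot":[0,0,0],"jaw":0},{"translation":[0,0,0],"rot":[0,0,0],"jaw":0}]' 50
python3 - <<'E'
from h import *
from cell import arm
import cv2
s=arm.observe();p,R,y=pose(s);print(p,y,s["width"]*.0918,s["force"],s["ft_torque"])
im=optics.get_image("wrist");cv2.imwrite("pics/w4.png",im[:,:,::-1])
cv2.imwrite("pics/w4a.png",cv2.resize(im[140:310,260:640,::-1],None,fx=2.1,fy=2.1,interpolation=cv2.INTER_CUBIC))
E
```

```text
clock: 7.83
position: [0.5966, 0.0888, 0.0297]
ee_rot: [-2.265, -2.176, 0.001]
force: [-1.6, 0.1, 4.8]
width: 0.085
[0.59661798 0.08877406 0.0297482 ] -2.303693805238541 0.007800190708647907 [-1.59418333  0.14624189  4.81806711] [-0.07210452  0.18041067  0.02546102]
```

View pics/w4a.png

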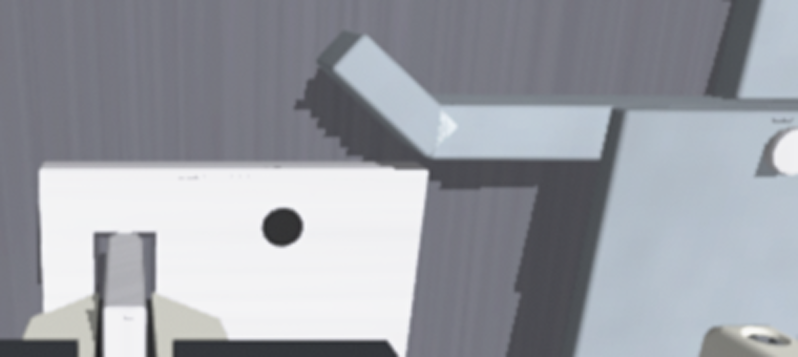

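```bash
python3 - <<'E'
from h import *
w=lambda p,z:ray("wrist",(260+(p[0]+.5)/2.1-.5,140+(p[1]+.5)/2.1-.5),z)[:2]
ga,gb=w((432,157.5),.016),w((600,159),.016)
pa,pb=w((39,169),.008),w((428,171),.008)
la,lb=w((622,110),.021),w((581,320),.021)
for a,b in((ga,gb),(pa,pb),(lb,la)): print(a,b,np.degrees(np.arctan2(*(b-a)[::-1])))
y=np.radians(-2.3);n=np.array([-np.sin(y),np.cos(y)]);x=np.array([np.cos(y),np.sin(y)])
print("gap",(np.array([ga,gb])@n).mean()-(np.array([pa,pb])@n).mean(),"nose to kink",(ga-pb)@x,"nose-lip",la@x-pb@x)
E
```

```text
[0.66542645 0.13043228] [0.70199464 0.12860905] -2.8543110447537616
[0.57888929 0.12927637] [0.66808769 0.12517075] -2.6353434507369067
[0.70012939 0.09252971] [0.70173357 0.1402682 ] 88.07538456239487
gap 0.004712070168225779 nose to kink -0.0028702500743150528 nose-lip 0.033012884345895555
```

```bash
python3 -m creep '[{"translation":[0.0012,0.004,0],"rot":[0,0,0],"jaw":0},{"translation":[0,0.008,0],"rot":[0,0,0],"jaw":0},{"translation":[0,0.008,0],"rot":[0,0,0],"jaw":0},{"translation":[0,0.008,0],"rot":[0,0,0],"jaw":0},{"translation":[0,0.008,0],"rot":[0,0,0],"jaw":0},{"translation":[0,0.006,0],"rot":[0,0,0],"jaw":0},{"translation":[0,0,0],"rot":[0,0,0],"jaw":0},{"translation":[0,0,0],"rot":[0,0,0],"jaw":0}]'
python3 - <<'E'
from h import *
from cell import arm
import cv2
s=arm.observe();p,R,y=pose(s);print(p,y,s["width"]*.0918,s["force"],s["ft_torque"])
im=optics.get_image("wrist")
cv2.imwrite("pics/w5a.png",cv2.resize(im[140:310,260:640,::-1],None,fx=2.1,fy=2.1,interpolation=cv2.INTER_CUBIC))
E
```

```text
clock: 8.55
position: [0.6382, 0.0885, 0.0298]
ee_rot: [-2.266, -2.176, 0.0]
force: [-1.9, 0.6, 3.7]
width: 0.083
[0.63818673 0.08851483 0.02980141] -2.3062048832238697 0.007664562347859016 [-1.86315611  0.57194601  3.65443721] [0.04173026 0.16973704 0.00169549]
```

View pics/w5a.png

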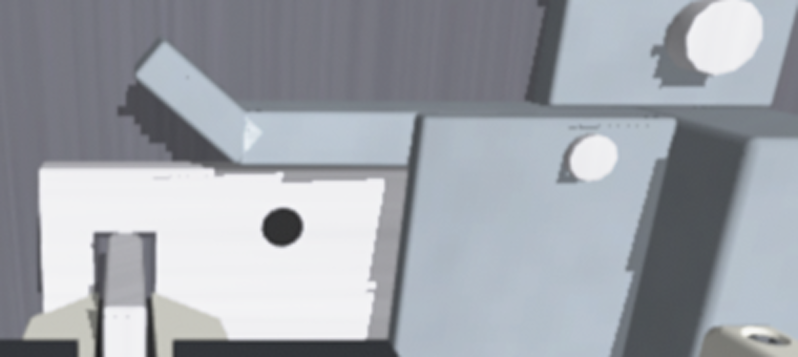

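The plate is under the lip and centred between the guides, with no lateral force. Now I press in slowly against the shoe.

```bash
for i in 1 2 3; do :; done; python3 -m creep '[{"translation":[0,0.003,0],"rot":[0,0,0],"jaw":0},{"translation":[0,0.003,0],"rot":[0,0,0],"jaw":0},{"translation":[0,0,0],"rot":[0,0,0],"jaw":0},{"translation":[0,0,0],"rot":[0,0,0],"jaw":0}]'
python3 -m creep '[{"translation":[0,0.002,0],"rot":[0,0,0],"jaw":0},{"translation":[0,0.002,0],"rot":[0,0,0],"jaw":0},{"translation":[0,0,0],"rot":[0,0,0],"jaw":0},{"translation":[0,0,0],"rot":[0,0,0],"jaw":0}]'
python3 -m creep '[{"translation":[0,0.002,0],"rot":[0,0,0],"jaw":0},{"translation":[0,0,0],"rot":[0,0,0],"jaw":0},{"translation":[0,0,0],"rot":[0,0,0],"jaw":0}]'
```

```text
clock: 8.93
position: [0.6428, 0.0884, 0.0298]
ee_rot: [-2.264, -2.176, 0.003]
force: [-7.9, 0.0, 7.9]
width: 0.082
clock: 9.27
position: [0.6445, 0.0885, 0.0298]
ee_rot: [-2.262, -2.174, 0.008]
force: [-17.0, 0.0, 16.4]
width: 0.084
clock: 9.52
position: [0.6462, 0.0884, 0.0298]
ee_rot: [-2.262, -2.174, 0.009]
force: [-17.4, 0.3, 17.1]
width: 0.081
```

```bash
python3 -m creep '[{"translation":[0,0.002,0],"rot":[0,0,0],"jaw":0},{"translation":[0,0,0],"rot":[0,0,0],"jaw":0},{"translation":[0,0,0],"rot":[0,0,0],"jaw":0}]'
python3 -m creep '[{"translation":[0,0.002,0],"rot":[0,0,0],"jaw":0},{"translation":[0,0,0],"rot":[0,0,0],"jaw":0},{"translation":[0,0,0],"rot":[0,0,0],"jaw":0}]'
python3 -m creep '[{"translation":[0,0.002,0],"rot":[0,0,0],"jaw":0},{"translation":[0,0,0],"rot":[0,0,0],"jaw":0},{"translation":[0,0,0],"rot":[0,0,0],"jaw":0}]'
python3 - <<'E'
from h import *
from cell import arm
import cv2
s=arm.observe();p,R,y=pose(s);print(p,y,R[:,2],s["width"]*.0918,s["force"],s["ft_torque"])
im=optics.get_image("wrist")
cv2.imwrite("pics/w6a.png",cv2.resize(im[140:310,260:640,::-1],None,fx=2.1,fy=2.1,interpolation=cv2.INTER_CUBIC))
E
```

```text
clock: 9.77
position: [0.6479, 0.0884, 0.0298]
ee_rot: [-2.262, -2.174, 0.01]
force: [-19.4, -0.1, 18.2]
width: 0.086
clock: 10.02
position: [0.6496, 0.0883, 0.0298]
ee_rot: [-2.261, -2.174, 0.01]
force: [-20.5, -0.1, 20.5]
width: 0.085
clock: 10.27
position: [0.6513, 0.0883, 0.0298]
ee_rot: [-2.261, -2.174, 0.011]
force: [-21.5, -0.8, 20.6]
width: 0.081
[0.65129197 0.08829716 0.02978139] -2.251504314354484 [-0.00873291 -0.00119318 -0.99996116] 0.007472789897212575 [-21.54720319  -0.84235693  20.60753289] [-0.01227811  3.60006649 -0.13857359]
```

View pics/w6a.png

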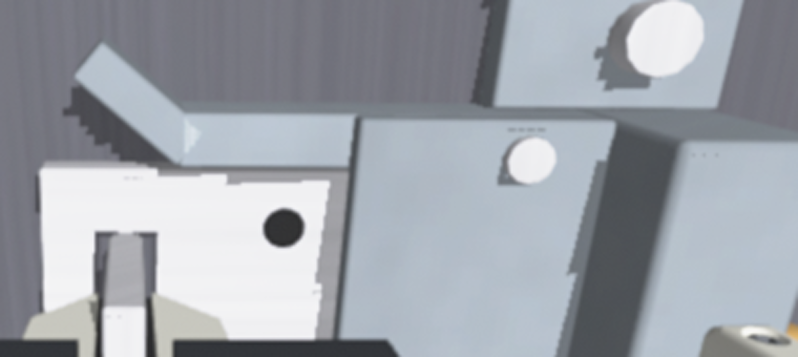

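The force is still climbing gently at about 1 N per 2 mm, so this is spring and the stops haven't been reached. Continuing.

```bash
python3 -m creep '[{"translation":[0,0.002,0],"rot":[0,0,0],"jaw":0},{"translation":[0,0,0],"rot":[0,0,0],"jaw":0},{"translation":[0,0,0],"rot":[0,0,0],"jaw":0}]'
python3 -m creep '[{"translation":[0,0.002,0],"rot":[0,0,0],"jaw":0},{"translation":[0,0,0],"rot":[0,0,0],"jaw":0},{"translation":[0,0,0],"rot":[0,0,0],"jaw":0}]'
```

```text
clock: 10.57
position: [0.6528, 0.0882, 0.0298]
ee_rot: [-2.26, -2.173, 0.012]
force: [-23.3, -1.1, 23.0]
width: 0.085
clock: 10.82
position: [0.6528, 0.0883, 0.0297]
ee_rot: [-2.258, -2.173, 0.017]
force: [-30.7, -0.5, 29.3]
width: 0.085
```

The force jumped 7 N with no further travel, so the bracket is on the stops at x = 0.6528. Holding there and checking.

```bash
python3 -m creep '[{"translation":[0,0.0005,0],"rot":[0,0,0],"jaw":0},{"translation":[0,0,0],"rot":[0,0,0],"jaw":0},{"translation":[0,0,0],"rot":[0,0,0],"jaw":0},{"translation":[0,0,0],"rot":[0,0,0],"jaw":0},{"translation":[0,0,0],"rot":[0,0,0],"jaw":0},{"translation":[0,0,0],"rot":[0,0,0],"jaw":0},{"translation":[0,0,0],"rot":[0,0,0],"jaw":0},{"translation":[0,0,0],"rot":[0,0,0],"jaw":0}]'
python3 - <<'E'
from h import *
from cell import arm
import cv2
s=arm.observe();p,R,y=pose(s);print(p,y,R[:,2],s["width"]*.0918,s["force"],s["ft_torque"],s["dq"])
im=optics.get_image("wrist")
cv2.imwrite("pics/w7a.png",cv2.resize(im[140:310,260:640,::-1],None,fx=2.1,fy=2.1,interpolation=cv2.INTER_CUBIC))
im=optics.get_image("scene");cv2.imwrite("pics/s7.png",im[:,:,::-1])
E
```

```text
clock: 11.48
position: [0.6528, 0.0883, 0.0297]
ee_rot: [-2.258, -2.172, 0.018]
force: [-32.8, -1.1, 30.9]
width: 0.083
[0.65278343 0.08828172 0.02972509] -2.2120652617498964 [-0.01408441 -0.00202273 -0.99989876] 0.007648616726846068 [-32.82285888  -1.09461174  30.85421886] [-0.09640241  5.80419289 -0.18541238] [-6.04515002e-05 -5.26640351e-04  1.10564611e-03  2.61823271e-04
  1.26542971e-03  3.40501738e-04 -1.93879243e-04]
```

View pics/w7a.png

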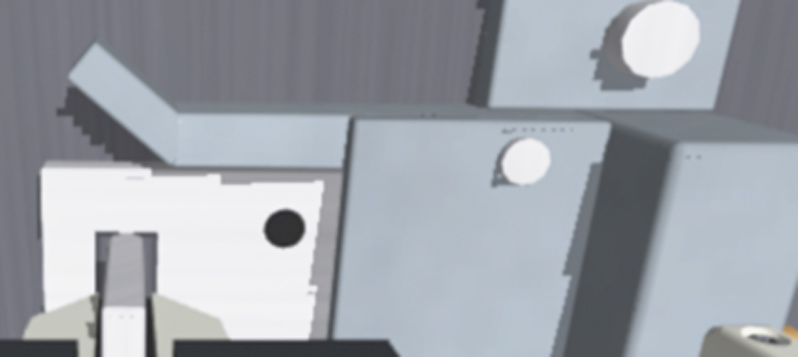

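View pics/s7.png

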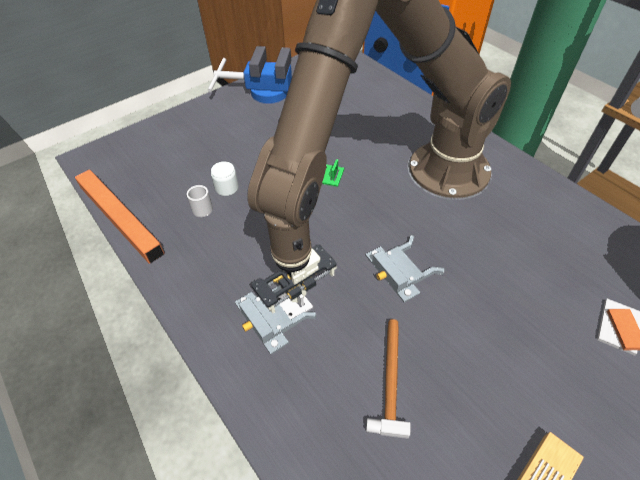

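```bash
python3 - <<'E'
from h import *
w=lambda p,z:ray("wrist",(260+(p[0]+.5)/2.1-.5,140+(p[1]+.5)/2.1-.5),z)[:2]
y=np.radians(-2.25);n=np.array([-np.sin(y),np.cos(y)]);x=np.array([np.cos(y),np.sin(y)])
re=[w(p,.008) for p in((40,169),(43,250))]
la,lb=w((353,117),.021),w((330,330),.021)
g=[w(p,.016) for p in((175,164),(342,167))]
pl=[w(p,.008) for p in((40,168),(340,172))]
print("rear->lip (expect .067)",(la+lb)@x/2-(re[0]+re[1])@x/2, la@x-re[0]@x)
print("kink->rear (expect .030)",g[0]@x-re[0]@x)
print("guide gap (expect .003)",np.mean(np.array(g)@n)-np.mean(np.array(pl)@n))
for a,b in((g[0],g[1]),(pl[0],pl[1])): print(np.degrees(np.arctan2(*(b-a)[::-1])))
E
```

```text
rear->lip (expect .067) 0.06625097595683582 0.06659705889772627
kink->rear (expect .030) 0.030476435869574936
guide gap (expect .003) 0.003192644759122537
-3.089503716036517
-2.8120594531767495
```

The geometry agrees with home: rear edge to lip is 66.4 mm (67 expected), guide gap is 3.2 mm (3 expected), and the bracket is square to within 0.3°. Handing in while pressing.

```bash
python3 -c "
from cell import arm
s=arm.observe();print(s['clock'],s['position'],s['force'],s['width'])
print(arm.sign_off())"
```

```text
11.5833 [0.65280825 0.08825833 0.0297337 ] [-32.78365094  -0.32012506  31.01329849] 0.08436533396398596
the job is handed in; nothing more can be done
None
```

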